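# Shift the tube shuttle to its marked stop

### The job

With the fingertips only, press down the yellow brake pad in the middle of the white tube shuttle to free it, and with the pad held down push the shuttle along its rail until it is right up against the red stop with the white band, not the plain grey one; then let the pad come up so that the brake grips there. Nothing is picked up or lifted: keep off the tube rack, which stays seated in the shuttle's nest; the shuttle is never forced along with its brake on, and the other things on the bench stay where they are.

Things in the scene. Friction and masses are not known exactly. Their poses are not given: they have to be found in the camera images.
- rail: Aluminium rail of the shuttle, fixed to the bench, running along its own y axis. Foot plate 90 (x) x 420 (y) x 8 mm, above it the 60 mm wide slotted rail up to 22 mm over the bench. Origin: on the bench under the rail's middle; x points to the side on which the carriage's tube nest hangs (away from the robot), z up. The rail's place and its yaw vary.
- carriage (a joint): Travel of the carriage along the rail's +y, in m; 0 with the carriage in the middle of the rail, where it starts. White carriage, 70 (x) x 120 (y) mm over the rail, with a nest for the tube rack on its +x side reaching to 120 mm from the rail's middle line. With its brake freed it slides with about 1 N of drag; with the brake on it holds against 9 to 14 N along the rail.
- carriage_mid (a point): Centre of the carriage's body on the rail's middle line, 29 mm above the bench; its ends lie 60 mm either way along the rail's y. Its axes are the rail's.
- pad_top (a point): Centre of the top face of the yellow ribbed brake pad in the middle of the carriage, 43 mm above the bench when up. The pad is 44 (x) x 50 (y) mm. At either end of it, across the rail, stands a blue shoulder of the carriage, 60 (x) x 8 (y) mm, inner faces 27 mm from the pad's centre along y, tops 10 mm above the raised pad (53 mm over the bench). A shut pair of fingertips fits between the shoulders and can bear on the pad and push a shoulder along the rail.
- pad (a joint): How far the pad is pressed, in m: 0 up (brake grips the rail), 0.005 fully down. A spring holds it up: about 7.5 N to start it, 9.5 N fully down. The brake is free once the pad is down by 0.001 to 0.002; let go, the pad rises and the brake grips again.
- red_stop_mid (a point): Centre of the marked stop: red block with a broad white band, 60 (x) x 25 (y) x 22 mm, fixed on top of the rail (z 22 to 44 mm over the bench), point 29 mm above the bench. Its axes are the rail's. It stands at either end, at a varying distance; when the carriage is up against it the two centres are 72.5 mm apart. Rigid.
- grey_stop_mid (a point): Centre of the unmarked plain grey stop at the other end of the rail, same size and height as the red one.
- rack_mid (a point): Centre of the pale tube rack with blue and green caps, 56 (x) x 104 (y) x 28 mm, point 14 mm above its underside. It stands loose in the carriage's nest, its top 56 mm over the bench, and rides along.
- rack: The same tube rack; origin: centre of its underside.
- nest_floor (a point): Centre of the floor of the carriage's nest, 86 mm from the rail's middle line along x, 28 mm over the bench; walls 9 mm high, 1.5 to 2 mm clear of the rack all round.
- tip_box: Bystander, blue pipette tip box: closed box, blue with a pale lid, 85 x 120 x 68 mm. Origin: centre of its underside.
- reagent: Bystander, reagent bottle: round capped bottle with a blue cap, 60 mm across, 130 mm tall, upright. Origin: centre of its underside.
- jar: Bystander, small jar: round jar with an orange cap, 44 mm across, 55 mm tall, upright, on the robot's side of the rail. Origin: centre of its underside.
- mouse: Bystander, computer mouse: black, 100 x 58 x 30 mm, on the 4 mm blue mat. Origin: centre of its underside.
- tube_stand: Bystander, orange tube stand: orange block with four white caps, 50 x 100 x 52 mm. Origin: centre of its underside.
- timer: Bystander, bench timer: flat white square timer, 60 x 60 x 22 mm, on the robot's side of the rail. Origin: centre of its underside.
- plate: Bystander, white well plate: white 96-well plate, 86 x 128 x 15 mm. Origin: centre of its underside.
Not all that is in view belongs to the job. There is more than one size of the rack; the job needs the largest.

How it is judged:
By the outcome, as a careful person would: the job done as asked, in the order asked, and still so for the second after the job is handed in, with the robot touching nothing.
It also fails if it takes over 29 s, if anything falls off the work surface, if the arm or the gripper's body presses on something with over 40 N, if the wrist force passes 120 N, or if a joint passes its speed limit or range.

### The arm

A 6-joint arm with a two-finger parallel gripper is mounted at the origin on the work surface. World frame = base frame: x ahead of the robot, y to its left, z up, the work surface at z = 0. Lengths are in m, angles in rad, forces in N, time in s.
With the tool pointing down it reaches from about 0.4 to 0.825 m from the base axis. Payload 7 kg.
Tool frame: the origin (TCP) lies at the centre of the arm's flange, where the gripper is bolted on; the fingertips stand 178 mm ahead of it and the grasp point (between the pads) lies 159 mm ahead of it; z points along the fingers, y is the direction in which the jaws open and shut (so a half turn about z gives the same grasp; the last joint's range is limited). The gripper opens to 88 mm and grips with 3 to 60 N. Pads are 19 mm wide; open, the fingers measure 130 mm over their backs; the gripper's body (78 mm by 193 mm) begins 47 mm behind the grasp point.
Start: joints at [-1.037, 0.359, 0.012, 0, -1.224, -0.288], TCP at [0.164, -0.655, 0.405] pointing down, gripper open.
Joint ranges: [-3.07, 3.07], [-1.43, 2.12], [-1.02, 1.25], [-3.03, 1.67], [-3.05, -0], [-3.03, 3.03]. Speed limits (rad/s): [2.39, 2.39, 3.01, 3.14, 3.14, 3.14].

### API

Orientations are given as [roll, pitch, yaw] about the fixed x, y, z axes, in that order (R = Rz(yaw) Ry(pitch) Rx(roll)).
In Python, from station import * gives the robot as it stands.
- The arm moves only by the tool send_rows, never from a script. Its argument "motion" is a list of rows, each an object with "offset": the shift along the tool's x, y, z in cm, a list of three; "turn": the turn about the tool's z in degrees. In form: [{"offset": [x, y, z], "turn": turn}, ...]. A call has 1 to 8 rows; each row is the pose to reach, as a shift and turn from the pose commanded when the call began, along the tool's axes at that moment; what a row does not reach only later rows make up. A row lasts 1/10 s, in which the tool goes at most 50 mm and 8.59 degrees, less where a joint would pass 70% of its speed; a pose out of reach is approached as far as the arm can. A call with a gripper value outside its range is refused whole. "hand" is the opening, from -1 (shut) to 1 (fully open), set as the call begins (left out, the last holds). The fingers move at their own pace and stop on an object; "squeeze" is the grip in N (left out, the last holds). Time passes only in rows, so rows that repeat a pose let the fingers close. It gives the time, the measured TCP pose, the force and the opening at its end, in the units of the state.
- get_state(): the state, without advancing time (a new reading comes with each control period).
- grab_frame(name): name is "side" or "top"; returns a dict with "frame" (400x640x3 uint8, blue, green, red), "range_z" (400x640 float32, m along the optical axis (not along the pixel's ray), 0 where there is no reading), "vertical_fov" (degrees; the focal length in pixels is half the picture's height over the tangent of half this angle, whatever the lens; pixels are square), "cx", "cy" (the principal point, pixels), "cam_to_world" (4x4, takes a point from camera to world coordinates). Camera axes: x right, y up, looking along -z (the intrinsics and any distortion apply to the point x, -y, -z); pixel columns grow to the right and rows downward; lengths in m; the calibration is good to about 2 mm. A picture is of the moment at which its call begins.
- job_done(): hands the job in, once; it reports no verdict.
The state is a dict: "t": time; "q": joint angles; "qd": joint speeds; "joint_efforts": joint torques, N m; "eef_pos": TCP position; "ee_rot": TCP orientation; "force": force on the tool from outside, world axes, zero at the start; "moment": the same for the moment, N m; "width": finger opening in m.
Only numpy, scipy, OpenCV 4.12 (cv2) and the standard library are available. Lean on these libraries where they do the work, as an engineer would, in place of code of your own. Each camera call takes 0.05 s, during which the arm holds its last target. There are 200 camera calls.

## Working session

There is one attempt and no reset: what is moved stays moved. The work goes in short steps, Python scripts to look and compute and a tool call to move; the robot and the scene stay as the last step left them, time stands still between calls to the robot, and variables do not carry over. Pictures are saved under pics/ and viewed, about 8 in all and at most 12, crops included, and the job is handed in when it is done.

Besides the shell and the picture viewer there is one more tool, called after ">>>" by a JSON object that holds its "fn" and its "kwargs", one argument or row to a line. send_rows: Moves the arm, as the interface text tells. Its arguments: {"type":"object","properties":{"motion":{"type":"array"},"hand":{"type":"number"},"squeeze":{"type":"number"}},"required":["motion"]}

```bash
mkdir -p pics
cat > h.py <<'E'
from station import *
import numpy as np, cv2
def K(d):
    f=200/np.tan(np.radians(d["vertical_fov"])/2); return f
def pt(d,u,v,z=None):
    """pixel -> world, on plane z, or by depth"""
    f=K(d); M=np.array(d["cam_to_world"]); r=np.array([(u-d["cx"])/f,-(v-d["cy"])/f,-1.])
    R=M[:3,:3]@r; o=M[:3,3]
    s=d["range_z"][int(v),int(u)] if z is None else (z-o[2])/R[2]
    return o+s*R
E
python3 - <<'E'
from h import *
import pickle
for n in("top","side"):
    d=grab_frame(n); cv2.imwrite(f"pics/{n}0.png",d["frame"]); pickle.dump(d,open(n+".pkl","wb"))
    print(n,[k for k in d],d["vertical_fov"],d["cx"],d["cy"],np.round(d["cam_to_world"],3).tolist())
print(get_state())
E
```

```text
top ['frame', 'range_z', 'vertical_fov', 'cx', 'cy', 'cam_to_world'] 45.07544111785932 316.33543408029294 203.71790358958413 [[-0.026, 0.985, -0.172, 0.337], [-1.0, -0.027, -0.002, 0.001], [-0.007, 0.172, 0.985, 1.676], [0.0, 0.0, 0.0, 1.0]]
side ['frame', 'range_z', 'vertical_fov', 'cx', 'cy', 'cam_to_world'] 55.84514676709856 327.57967708422905 197.4078542088965 [[-0.997, 0.018, -0.069, 0.525], [-0.069, -0.496, 0.866, 0.976], [-0.018, 0.868, 0.496, 0.59], [0.0, 0.0, 0.0, 1.0]]
{'t': 0.1, 'q': array([-1.03692867e+00,  3.59275705e-01,  1.11402226e-02, -2.96358314e-04,
       -1.22410925e+00, -2.88110910e-01]), 'qd': array([ 1.29233317e-03, -1.10804913e-03,  4.75873897e-04,  4.24746798e-05,
       -1.64198281e-03, -1.25933191e-03]), 'joint_efforts': array([-2.99150124e-04, -5.84162056e+01,  2.93752652e+01,  7.01555863e+00,
        1.01519926e-02, -9.09476194e-05]), 'eef_pos': array([ 0.1641746 , -0.65453936,  0.4038395 ]), 'ee_rot': array([ 3.14012478e+00, -1.44459347e-04, -2.89593670e+00]), 'force': array([-0.34254762,  0.60906724, -1.2031904 ]), 'moment': array([-0.04668244, -0.01052782,  0.03032698]), 'width': 0.08765296564870376}
```

View pics/top0.png

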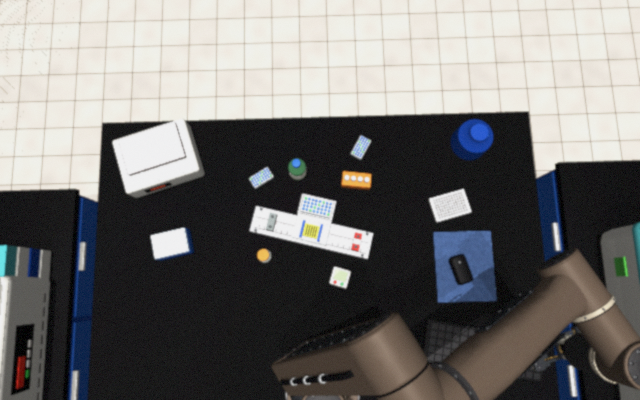

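View pics/side0.png

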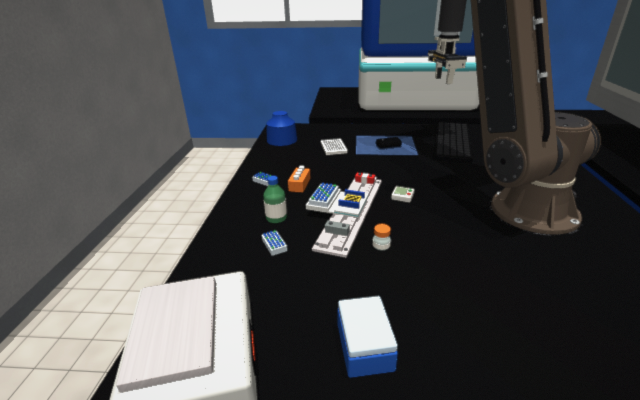

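Top view: yellow pad at (312,231); the carriage is in the middle of the rail. There are two stop candidates: red with a white band at (357,242) and grey at (271,221). The rack in the nest, at (317,207), is the largest of three; the smaller ones are at (261,177) and (361,147). Next I measure and confirm in one enlarged crop.

Run:
```python
from h import *
import pickle
for n,(u0,u1,v0,v1) in dict(top=(240,385,190,270),side=(300,400,160,260)).items():
    d=pickle.load(open(n+".pkl","rb")); im=d["frame"]; hsv=cv2.cvtColor(im,cv2.COLOR_BGR2HSV)
    c=im[v0:v1,u0:u1]
    if n=="top": cv2.imwrite("pics/crop_top.png",cv2.resize(c,None,fx=5.5,fy=5.5,interpolation=cv2.INTER_CUBIC))
    H,S,V=cv2.split(hsv)
    ms=dict(yellow=((H>20)&(H<36)&(S>110)&(V>60),.043),red=(((H<8)|(H>172))&(S>120)&(V>60),.044),blue=((H>100)&(H<130)&(S>140)&(V>50),.053))
    for k,(m,z) in ms.items():
        m=m.astype(np.uint8); w=np.zeros_like(m); w[v0:v1,u0:u1]=m[v0:v1,u0:u1]
        N,L,st,ce=cv2.connectedComponentsWithStats(w)
        for i in range(1,N):
            if st[i,4]>(12): print(n,k,st[i].tolist(),ce[i].round(1),pt(d,*ce[i],z).round(4),pt(d,*ce[i]).round(4))
    if n=="top":
        # rail corners
        m=((V>110)).astype(np.uint8); 
        for p in [(252,218),(372,245),(271,221),(312,231),(357,242)]: print(p,pt(d,*p).round(3))
```

```text
top yellow [303, 224, 16, 14, 153] [310.4 230.6] [0.53   0.0271 0.043 ] [0.5293 0.0271 0.0491]
top yellow [261, 252, 7, 7, 27] [264.3 255.5] [0.4496 0.1848 0.043 ] [0.4489 0.1836 0.0539]
top red [355, 233, 6, 6, 20] [357.5 235.4] [ 0.5093 -0.1324  0.044 ] [ 0.5083 -0.1316  0.0539]
top red [352, 244, 7, 7, 27] [354.8 247.4] [ 0.4687 -0.1217  0.044 ] [ 0.4686 -0.1217  0.0444]
(252, 218) [ 0.586  0.233 -0.003]
(372, 245) [ 0.479 -0.185 -0.001]
(271, 221) [0.566 0.161 0.044]
(312, 231) [0.529 0.022 0.039]
(357, 242) [ 0.486 -0.129  0.049]
side yellow [345, 194, 16, 8, 82] [352.7 197.3] [0.5283 0.0162 0.043 ] [0.5283 0.0146 0.0421]
side red [355, 172, 8, 10, 53] [358.  176.5] [ 0.5127 -0.1184  0.044 ] [ 0.5127 -0.1199  0.0433]
side red [367, 174, 9, 10, 58] [370.5 178.5] [ 0.473  -0.1055  0.044 ] [ 0.4727 -0.1103  0.0416]
side blue [323, 183, 5, 7, 16] [325.2 185.6] [ 0.6124 -0.035   0.053 ] [ 0.6122 -0.0328  0.0541]
side blue [326, 183, 6, 9, 19] [328.8 186.5] [ 0.6011 -0.0299  0.053 ] [ 0.6008 -0.0265  0.0548]
side blue [329, 187, 6, 7, 15] [331.1 189.8] [ 0.5927 -0.0091  0.053 ] [ 0.5926 -0.007   0.0542]
side blue [313, 189, 10, 10, 35] [317.5 193.6] [0.6312 0.0155 0.053 ] [0.6321 0.0073 0.0484]
side blue [344, 189, 20, 8, 59] [354.4 192.2] [0.5236 0.0032 0.053 ] [0.5236 0.0026 0.0527]
side blue [320, 194, 5, 6, 14] [321.9 196.6] [0.6168 0.0326 0.053 ] [0.6167 0.0336 0.0536]
side blue [339, 200, 20, 8, 103] [348.5 203.3] [0.5394 0.0679 0.053 ] [0.5395 0.0583 0.0473]
```

View pics/crop_top.png

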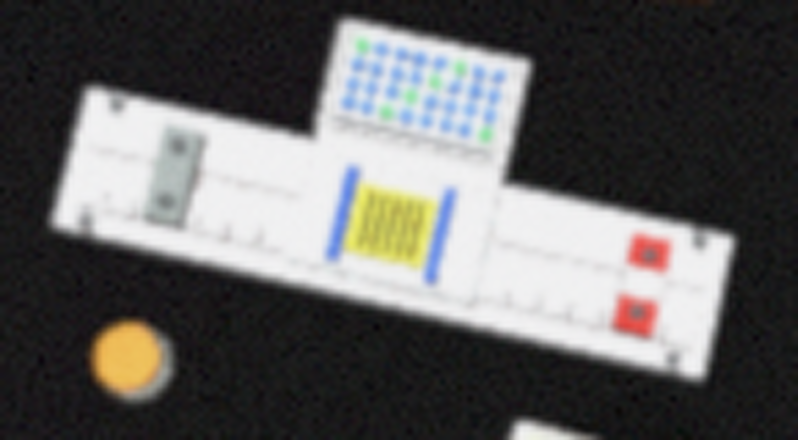

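The crop confirms it. The red stop with the white band is at the right (world −y) end and the plain grey stop is at the left. The pad sits between the blue shoulders at about world (0.529, 0.0245), rail yaw is about −14.5°, and travel is about 84 mm toward −y. First I move above the pad with the fingers shut, the narrow side along the rail and tool x along rail −y.

>>> {"fn": "send_rows", "kwargs": {
  "motion": [
    {"offset":[-51.4,56.1,0],"turn":-61.4},
    {"offset":[-51.4,56.1,0],"turn":-61.4},
    {"offset":[-51.4,56.1,0],"turn":-61.4},
    {"offset":[-51.4,56.1,0],"turn":-61.4},
    {"offset":[-51.4,56.1,0],"turn":-61.4},
    {"offset":[-51.4,56.1,0],"turn":-61.4},
    {"offset":[-51.4,56.1,0],"turn":-61.4},
    {"offset":[-51.4,56.1,0],"turn":-61.4}
  ],
  "hand": -1,
  "squeeze": 20
}}

```text
t: 0.9
eef_pos: [0.3549, -0.301, 0.4047]
ee_rot: [-3.141, 0.0, -1.819]
force: [0.6, -0.1, 0.0]
width: 0.0289
```

>>> {"fn": "send_rows", "kwargs": {
  "motion": [
    {"offset":[-34.0,-8.5,0]},
    {"offset":[-34.0,-8.5,0]},
    {"offset":[-34.0,-8.5,0]},
    {"offset":[-34.0,-8.5,0]},
    {"offset":[-34.0,-8.5,0]},
    {"offset":[-34.0,-8.5,10]},
    {"offset":[-34.0,-8.5,10]},
    {"offset":[-34.0,-8.5,10]}
  ]
}}

```text
validation failed for argument at $.mo...
```

>>> {"fn": "send_rows", "kwargs": {
  "motion": [
    {"offset":[0,0,1]},
    {"offset":[0,0,2]},
    {"offset":[0,0,2]},
    {"offset":[0,0,2]}
  ]
}}

```text
validation failed for argument at $.mo...
```

Run:
```python
from h import *
d=grab_frame("side"); e=grab_frame("top")
a=cv2.resize(d["frame"][100:250,270:450],None,fx=4,fy=4,interpolation=cv2.INTER_CUBIC)
cv2.imwrite("pics/s1.png",a)
s=get_state(); print({k:np.round(s[k],4).tolist() for k in("t","q","eef_pos","ee_rot","force","width")})
```

```text
{'t': 1.0, 'q': [-0.2727, 0.0055, -0.4296, -0.0008, -1.1345, 0.0268], 'eef_pos': [0.3566, -0.2988, 0.4049], 'ee_rot': [-3.1403, 0.0007, -1.8171], 'force': [-0.7494, -0.2791, 0.6709], 'width': 0.0211}
```

View pics/s1.png

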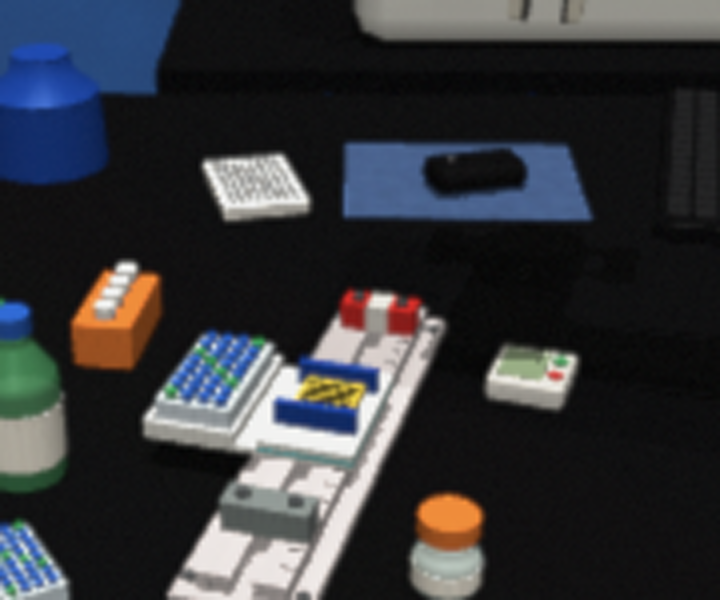

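The arm has not moved, because every row needs "turn". The crop shows the carriage clear, with the red/white stop at (380,312) beyond it on the −y side.

>>> {"fn": "send_rows", "kwargs": {
  "motion": [
    {"offset":[-34.5,-8.6,0],"turn":0},
    {"offset":[-34.5,-8.6,0],"turn":0},
    {"offset":[-34.5,-8.6,0],"turn":0},
    {"offset":[-34.5,-8.6,0],"turn":0},
    {"offset":[-34.5,-8.6,0],"turn":0},
    {"offset":[-34.5,-8.6,4],"turn":0},
    {"offset":[-34.5,-8.6,8],"turn":0},
    {"offset":[-34.5,-8.6,12],"turn":0}
  ]
}}

```text
t: 1.8
eef_pos: [0.5228, 0.0057, 0.304]
ee_rot: [-3.138, 0.002, -1.822]
force: [0.5, -0.7, -0.9]
width: 0.0006
```

>>> {"fn": "send_rows", "kwargs": {
  "motion": [
    {"offset":[0,0,0],"turn":0},
    {"offset":[0,0,0],"turn":0},
    {"offset":[0,0,0],"turn":0}
  ]
}}

```text
t: 2.1
eef_pos: [0.5213, 0.0027, 0.3053]
ee_rot: [-3.14, 0.001, -1.825]
force: [-0.3, 0.3, -0.2]
width: 0.0008
```

>>> {"fn": "send_rows", "kwargs": {
  "motion": [
    {"offset":[-1.3,-0.2,2],"turn":0},
    {"offset":[-1.3,-0.2,4],"turn":0},
    {"offset":[-1.3,-0.2,5.8],"turn":0},
    {"offset":[-1.3,-0.2,5.8],"turn":0},
    {"offset":[-1.3,-0.2,5.8],"turn":0}
  ]
}}

```text
t: 2.6
eef_pos: [0.5266, 0.0149, 0.2475]
ee_rot: [-3.14, 0.001, -1.825]
force: [0.9, -0.4, 0.4]
width: 0.0008
```

Run:
```python
from h import *
d=grab_frame("side"); e=grab_frame("top")
a=cv2.resize(d["frame"][160:220,310:400],(630,420),interpolation=cv2.INTER_CUBIC)
cv2.imwrite("pics/s2.png",a)
M=np.array(d["cam_to_world"]); f=K(d)
def px(P):
    c=M[:3,:3].T@(np.array(P)-M[:3,3]); return np.round([d["cx"]+f*c[0]/-c[2],d["cy"]-f*c[1]/-c[2]],1)
s=get_state(); print({k:np.round(s[k],4).tolist() for k in("t","eef_pos","ee_rot","force","width")})
p=s["eef_pos"]-[0,0,.178]; u=px(p); print("tip px",u,"crop",(u-[310,160])*7)
```

```text
{'t': 2.7, 'eef_pos': [0.5267, 0.0152, 0.2477], 'ee_rot': [-3.1389, 0.0016, -1.8245], 'force': [-0.0212, 0.6433, -0.5053], 'width': 0.0004}
tip px [353.4 189.1] crop [303.8 203.7]
```

View pics/s2.png

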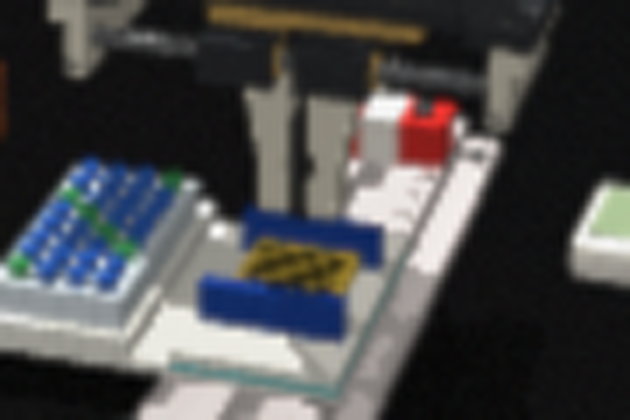

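The picture shows the fingers aligned, with the tips just above the far shoulder's edge in this view (crop (300,213)) and the pad at (300,265). I'll check the shoulder edges numerically before descending.

Run:
```python
from h import *
import pickle
for n in("side","top"):
    d=pickle.load(open(n+".pkl","rb")); im=d["frame"]; H,S,V=cv2.split(cv2.cvtColor(im,cv2.COLOR_BGR2HSV))
    y0=np.array([.25,.968]); c0=np.array([.529,.0245])
    loc=lambda P:np.round([(P[:2]-c0)@[.968,-.25]*1e3,(P[:2]-c0)@y0*1e3],1).tolist()
    if n=="side":
        for u in (348,352,356): 
            print(u,[(v,int(H[v,u]),int(S[v,u]),int(V[v,u])) for v in range(187,210)])
            print([(v,loc(pt(d,u,v,.053)),loc(pt(d,u,v,.043))) for v in (189,190,196,200,201)])
    else:
        m=((H>100)&(H<130)&(S>90)).astype(np.uint8); m[:222]=0;m[245:]=0;m[:,:298]=0;m[:,325:]=0
        N,L,st,ce=cv2.connectedComponentsWithStats(m)
        for i in range(1,N): print(st[i],ce[i],loc(pt(d,*ce[i],.053)))
```

```text
348 [(187, 8, 12, 82), (188, 138, 9, 141), (189, 117, 39, 191), (190, 114, 154, 171), (191, 111, 208, 120), (192, 112, 184, 100), (193, 123, 24, 95), (194, 26, 147, 175), (195, 25, 170, 159), (196, 25, 175, 178), (197, 24, 175, 102), (198, 25, 172, 105), (199, 25, 161, 174), (200, 113, 23, 100), (201, 112, 198, 160), (202, 111, 210, 120), (203, 111, 209, 100), (204, 111, 213, 98), (205, 111, 209, 99), (206, 112, 140, 109), (207, 111, 40, 164), (208, 0, 0, 237), (209, 30, 1, 242)]
[(189, [23.4, -35.7], [28.3, -53.5]), (190, [21.7, -29.7], [26.6, -47.4]), (196, [11.9, 5.1], [16.6, -11.9]), (200, [5.6, 27.2], [10.2, 10.6]), (201, [4.1, 32.6], [8.7, 16.1])]
352 [(187, 10, 10, 234), (188, 8, 9, 234), (189, 165, 5, 223), (190, 113, 104, 189), (191, 112, 191, 152), (192, 110, 216, 104), (193, 113, 161, 98), (194, 19, 48, 117), (195, 25, 168, 219), (196, 24, 175, 121), (197, 25, 172, 144), (198, 25, 175, 175), (199, 24, 162, 88), (200, 17, 31, 74), (201, 112, 158, 132), (202, 111, 205, 148), (203, 111, 206, 105), (204, 111, 207, 96), (205, 111, 209, 99), (206, 112, 189, 100), (207, 113, 76, 
[... 310 characters left out ...]
 115, 130, 174), (192, 111, 209, 122), (193, 111, 203, 99), (194, 113, 126, 93), (195, 27, 79, 116), (196, 25, 168, 187), (197, 25, 175, 175), (198, 24, 173, 112), (199, 25, 172, 142), (200, 24, 168, 168), (201, 8, 22, 94), (202, 112, 194, 160), (203, 111, 210, 124), (204, 111, 210, 101), (205, 111, 209, 99), (206, 111, 211, 99), (207, 112, 165, 102), (208, 114, 42, 146), (209, 60, 1, 237)]
[(189, [0.5, -42.5], [5.0, -60.4]), (190, [-1.0, -36.4], [3.4, -54.2]), (196, [-10.2, -1.5], [-5.9, -18.6]), (200, [-16.0, 20.8], [-11.9, 4.0]), (201, [-17.5, 26.2], [-13.3, 9.6])]
[300 222   5  15  26] [301.57692308 228.96153846] [-2.1, 32.8]
[318 225   4  16  24] [319.5        232.20833333] [0.7, -28.9]
```

Shoulders are within about 2 mm of the estimate. Descending.

>>> {"fn": "send_rows", "kwargs": {
  "motion": [
    {"offset":[0,0,1.2],"turn":0},
    {"offset":[0,0,1.8],"turn":0},
    {"offset":[0,0,2.2],"turn":0},
    {"offset":[0,0,2.4],"turn":0},
    {"offset":[0,0,2.4],"turn":0}
  ]
}}

```text
t: 3.2
eef_pos: [0.526, 0.0154, 0.2216]
ee_rot: [3.141, -0.001, -1.824]
force: [0.2, -0.3, 0.3]
width: 0.0007
```

>>> {"fn": "send_rows", "kwargs": {
  "motion": [
    {"offset":[0,0,0.2],"turn":0},
    {"offset":[0,0,0.4],"turn":0},
    {"offset":[0,0,0.5],"turn":0},
    {"offset":[0,0,0.5],"turn":0}
  ]
}}

```text
t: 3.6
eef_pos: [0.5261, 0.0154, 0.2173]
ee_rot: [-3.141, -0.0, -1.824]
force: [-3.6, 1.2, 10.0]
width: 0.0001
```

>>> {"fn": "send_rows", "kwargs": {
  "motion": [
    {"offset":[0,0,0.1],"turn":0},
    {"offset":[0,0,0.2],"turn":0},
    {"offset":[0,0,0.2],"turn":0}
  ]
}}

```text
t: 3.9
eef_pos: [0.5261, 0.0155, 0.2162]
ee_rot: [-3.141, -0.0, -1.823]
force: [-6.2, 0.6, 18.5]
width: 0.0005
```

The pad is fully down at 18 N. Pushing along the rail toward the red stop.

>>> {"fn": "send_rows", "kwargs": {
  "motion": [
    {"offset":[0.3,0,0],"turn":0},
    {"offset":[0.7,0,0],"turn":0},
    {"offset":[1.2,0,0],"turn":0},
    {"offset":[1.7,0,0],"turn":0},
    {"offset":[2.2,0,0],"turn":0},
    {"offset":[2.7,0,0],"turn":0},
    {"offset":[3.0,0,0],"turn":0},
    {"offset":[3.0,0,0],"turn":0}
  ]
}}

```text
t: 4.7
eef_pos: [0.5184, -0.0139, 0.2162]
ee_rot: [-3.141, -0.0, -1.824]
force: [-6.8, 1.8, 18.8]
width: 0.0004
```

>>> {"fn": "send_rows", "kwargs": {
  "motion": [
    {"offset":[0.4,0,0],"turn":0},
    {"offset":[0.9,0,0],"turn":0},
    {"offset":[1.4,0,0],"turn":0},
    {"offset":[1.9,0,0],"turn":0},
    {"offset":[2.4,0,0],"turn":0},
    {"offset":[2.9,0,0],"turn":0},
    {"offset":[3.3,0,0],"turn":0},
    {"offset":[3.5,0,0],"turn":0}
  ]
}}

```text
t: 5.5
eef_pos: [0.5096, -0.0476, 0.2162]
ee_rot: [-3.141, 0.0, -1.824]
force: [-8.0, 4.1, 20.5]
width: 0.0004
```

Run:
```python
from h import *
d=grab_frame("side")
cv2.imwrite("pics/s3.png",cv2.resize(d["frame"][150:220,310:400],(720,560),interpolation=cv2.INTER_CUBIC))
s=get_state(); print({k:np.round(s[k],4).tolist() for k in("t","eef_pos","ee_rot","force","width")})
```

```text
{'t': 5.55, 'eef_pos': [0.5095, -0.0478, 0.2162], 'ee_rot': [-3.1414, -0.0001, -1.8237], 'force': [-7.6691, 0.6366, 19.5108], 'width': 0.0003}
```

View pics/s3.png

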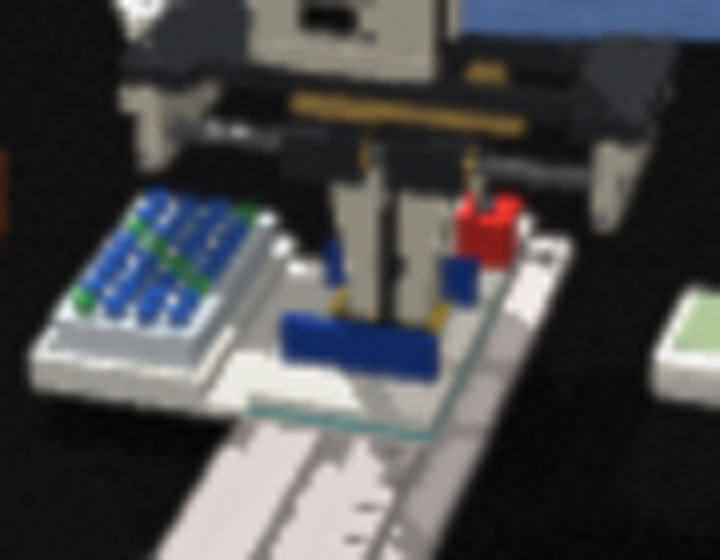

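The shuttle is following the fingers with the rack seated, and the stop is just ahead (red at crop (490,225)). Creeping on until contact.

>>> {"fn": "send_rows", "kwargs": {
  "motion": [
    {"offset":[0.2,0,0],"turn":0},
    {"offset":[0.4,0,0],"turn":0},
    {"offset":[0.6,0,0],"turn":0},
    {"offset":[0.8,0,0],"turn":0},
    {"offset":[1.0,0,0],"turn":0},
    {"offset":[1.2,0,0],"turn":0},
    {"offset":[1.2,0,0],"turn":0}
  ]
}}

```text
t: 6.25
eef_pos: [0.5065, -0.0593, 0.2162]
ee_rot: [-3.142, -0.0, -1.824]
force: [-6.9, 0.9, 20.5]
width: 0.0003
```

>>> {"fn": "send_rows", "kwargs": {
  "motion": [
    {"offset":[0.1,0,0],"turn":0},
    {"offset":[0.2,0,0],"turn":0},
    {"offset":[0.3,0,0],"turn":0},
    {"offset":[0.4,0,0],"turn":0}
  ]
}}

```text
t: 6.65
eef_pos: [0.5056, -0.0629, 0.2162]
ee_rot: [-3.141, -0.0, -1.824]
force: [-8.2, 3.7, 19.7]
width: 0.0004
```

>>> {"fn": "send_rows", "kwargs": {
  "motion": [
    {"offset":[0.1,0,0],"turn":0},
    {"offset":[0.2,0,0],"turn":0},
    {"offset":[0.3,0,0],"turn":0},
    {"offset":[0.4,0,0],"turn":0}
  ]
}}

```text
t: 7.05
eef_pos: [0.5046, -0.0668, 0.2162]
ee_rot: [-3.141, -0.0, -1.824]
force: [-8.1, 2.7, 21.3]
width: 0.0006
```

>>> {"fn": "send_rows", "kwargs": {
  "motion": [
    {"offset":[0.1,0,0],"turn":0},
    {"offset":[0.2,0,0],"turn":0},
    {"offset":[0.3,0,0],"turn":0}
  ]
}}

```text
t: 7.35
eef_pos: [0.5039, -0.0695, 0.2162]
ee_rot: [-3.141, 0.001, -1.824]
force: [-8.0, 10.5, 20.1]
width: 0.0008
```

>>> {"fn": "send_rows", "kwargs": {
  "motion": [
    {"offset":[0.1,0,0],"turn":0},
    {"offset":[0.2,0,0],"turn":0},
    {"offset":[0.2,0,0],"turn":0}
  ]
}}

```text
t: 7.65
eef_pos: [0.5041, -0.0707, 0.2162]
ee_rot: [-3.139, 0.002, -1.824]
force: [-5.9, 9.3, 16.5]
width: 0.0003
```

Run:
```python
from h import *
d=grab_frame("side")
cv2.imwrite("pics/s4.png",cv2.resize(d["frame"][150:220,310:400],(720,560),interpolation=cv2.INTER_CUBIC))
s=get_state(); print({k:np.round(s[k],4).tolist() for k in("t","eef_pos","ee_rot","force","width")})
```

```text
{'t': 7.7, 'eef_pos': [0.5041, -0.0707, 0.2162], 'ee_rot': [-3.1395, 0.0019, -1.8235], 'force': [-6.2538, 9.3289, 16.5834], 'width': 0.0004}
```

View pics/s4.png

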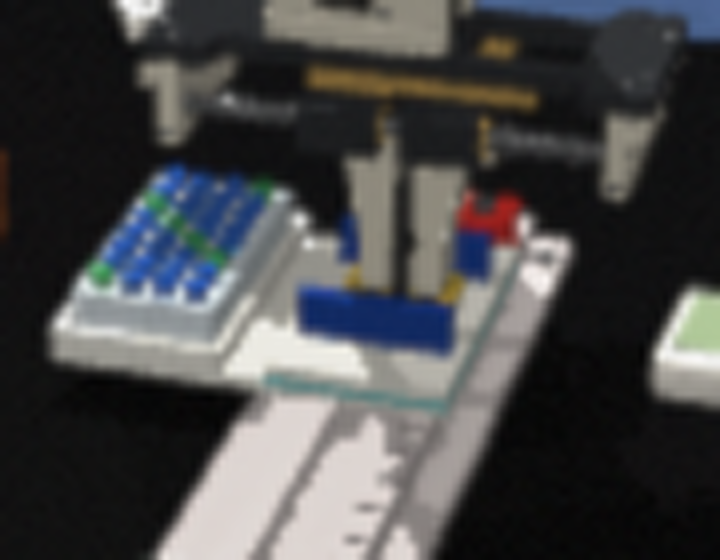

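The along-rail force rose from about 1–2 N to about 8 N with the pad still fully down, and the fingers stalled. The shuttle is against the stop, at (490,220) in the crop. Lifting straight up so the brake grips.

>>> {"fn": "send_rows", "kwargs": {
  "motion": [
    {"offset":[0,0,-0.2],"turn":0},
    {"offset":[0,0,-0.4],"turn":0},
    {"offset":[0,0,-0.7],"turn":0},
    {"offset":[0,0,-1.0],"turn":0},
    {"offset":[0,0,-2],"turn":0},
    {"offset":[0,0,-5],"turn":0},
    {"offset":[0,0,-9],"turn":0},
    {"offset":[0,0,-13],"turn":0}
  ]
}}

```text
t: 8.5
eef_pos: [0.5032, -0.072, 0.3463]
ee_rot: [3.141, -0.001, -1.824]
force: [1.9, 0.2, -0.7]
width: 0.0002
```

>>> {"fn": "send_rows", "kwargs": {
  "motion": [
    {"offset":[8,10,-5],"turn":0},
    {"offset":[8,10,-5],"turn":0},
    {"offset":[12,14,-5],"turn":0},
    {"offset":[15,14,-5],"turn":0},
    {"offset":[15,14,-5],"turn":0},
    {"offset":[15,14,-5],"turn":0}
  ]
}}

```text
t: 9.1
eef_pos: [0.3284, -0.1831, 0.3958]
ee_rot: [-3.14, 0.0, -1.827]
force: [0.2, 0.5, 0.2]
width: 0.0005
```

Run:
```python
from h import *
d=grab_frame("side"); e=grab_frame("top")
a=cv2.resize(d["frame"][150:220,310:400],(720,560),interpolation=cv2.INTER_CUBIC)
cv2.imwrite("pics/s5.png",a)
cv2.imwrite("pics/t5.png",cv2.resize(e["frame"][120:300,240:480],(800,600),interpolation=cv2.INTER_CUBIC))
s=get_state(); print({k:np.round(s[k],4).tolist() for k in("t","eef_pos","ee_rot","force","width")})
```

```text
{'t': 9.2, 'eef_pos': [0.3302, -0.1821, 0.3952], 'ee_rot': [-3.1405, 0.0003, -1.8255], 'force': [-0.4937, -0.3188, 0.1451], 'width': 0.0006}
```

View pics/s5.png

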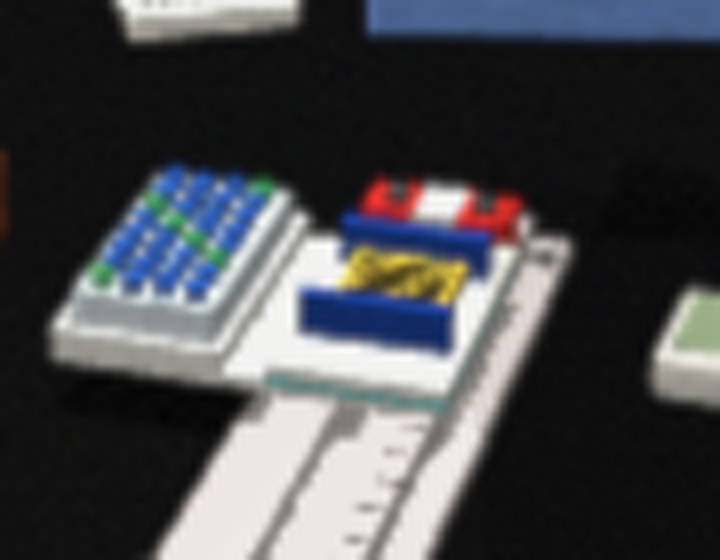

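View pics/t5.png

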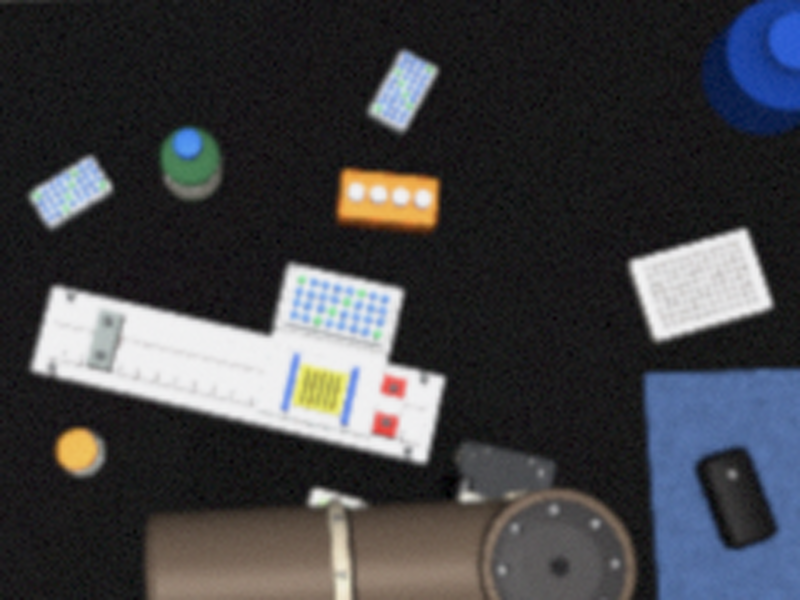

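The side view shows the shuttle where it was before the lift, up against the red/white stop, with the pad up at (405,275) and the rack seated. In the top view, pad to red-stop centre is about 71 px at about 1 mm/px, against 72.5 mm for contact. Handing in.

```bash
python3 -c "
from station import *
job_done(); print(get_state()['t'])"
```

```text
the job is handed in; nothing more can be done
the job is handed in; nothing more can be done
```

The shuttle is up against the red stop with the white band, its pad is back up, and the job is handed in. It took about 9 s of robot time.

- **What I did:** With the fingers shut, I pressed the pad fully down (about 5 mm, 18–20 N) between the shoulders. Holding it down, I pushed the shuttle about 88 mm along the rail and lifted straight up so the brake could grip.
- **Reaching the stop:** With the pad still fully down, the push force along the rail rose from about 1–3 N to 8–10 N and the fingers stalled. The travel was 4 mm more than my 84 mm estimate, which is within measuring error.
- **Last checks:** In the final pictures the shuttle touches the red stop and did not shift when I lifted. Pad to stop centre measures about 71 mm, against 72.5 mm for contact. The pad is up and the rack is seated. The other things on the bench look unmoved, though the arm partly hid the timer in the top view.
- **Not as planned:** Two move calls were refused because the rows lacked "turn", and nothing moved. A steady 6–8 N sideways force across the rail showed while pressing. I never found its cause, but it had no visible effect.

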